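Bench-test a door-release kit by its switches

TASK

Bench-test the door-release kit with closed fingers: push the raised end of the big rocker switch down until it has tipped fully over, then press the mushroom-head button all the way in so that it stays down, and then press the wide rectangular push plate all the way down. Finish while still holding the push plate down with the fingers. Do not touch the small round bell button, and leave the loose locks, key, bottle and loupe where they are; nothing is to be picked up.

Things in the scene. Friction and masses are not known exactly. Their poses are not given: they have to be found in the camera images.
- rocker (a joint): Tilt of the rocker switch about its middle, in rad: 0 (off) has the end far from the robot raised, 0.32 (on) is fully over: far half level, near end raised. Starts at 0 to 0.05. Stiff pivot (0.06 N m, no spring) 44 mm above the worktop: it stays where it is left.
- rocker_press (a point): Point on top of the rocker, a black shallow-V paddle 70 mm long, 36 wide, 10 thick, on a fixed grey box (96 x 76 mm foot, top 34 mm above the worktop; one of four like boxes in any order, turned up to 20 degrees). Mid-width, 24 mm from the pivot to the far, raised end; moves with the paddle: 56 mm above the worktop when off, 48.5 when over. y along the pivot, x to the far end.
- mushroom (a joint): Travel of the mushroom-head button in m: 0 up, 0.009 fully in. Starts at 0 to 0.0015. It slides straight down against about 5 N of friction, has no spring and stays where it is left.
- mushroom_top (a point): Centre of the top of the mushroom-head button, a black domed cap 44 mm in diameter on a 20 mm neck, on a fixed grey box (96 x 76 mm foot, top 34 mm above the worktop; one of four like boxes in any order, turned up to 20 degrees). The top is 65 mm above the worktop when up. z up, x to the back of its box.
- plate (a joint): Travel of the push plate in m: 0 up, 0.008 fully down. Sprung: about 2.4 N to start, 7.2 N fully down; it comes up when let go.
- plate_top (a point): Centre of the top face of the push plate, a flat black rectangle 64 mm wide, 44 mm deep, 7 mm thick, on a fixed grey box (96 x 76 mm foot, top 34 mm above the worktop; one of four like boxes in any order, turned up to 20 degrees). The face is 53 mm above the worktop when up. z up, y along its 64 mm side, x to the back of its box.
- bell (a joint): Travel of the small bell button in m: 0 up, 0.004 fully in. Sprung. Not to be touched.
- bell_top (a point): Centre of the top of the small round bell button, black, 20 mm in diameter, in a 30 mm steel collar, on a fixed grey box (96 x 76 mm foot, top 34 mm above the worktop; one of four like boxes in any order, turned up to 20 degrees). The top is 44 mm above the worktop.
- loupe: Loose black eye loupe, 35 mm wide, 28 mm high. Bystander; origin under its middle.
- padlock: Loose brass padlock lying flat, 62 x 40 x 18 mm. Bystander; origin under its middle.
- lock_cylinder: Loose lock cylinder lying, 62 x 33 x 17 mm. Bystander; origin under its middle.
- loose_key: Loose key with a black head, 29 x 65 x 7 mm. Bystander; origin under its middle.
- oil_bottle: Loose white oil bottle standing, 42 mm wide, 114 mm high. Bystander; origin under its middle.

How it is judged:
By the outcome, as a careful person would: the job done as asked, in the order asked, and still so for the second after the job is handed in, while the arm keeps its last pose, push and grip.
It also fails if it takes over 40 s, if anything falls off the work surface, if the arm or the gripper's body presses on something with over 40 N, if the wrist force passes 120 N, or if a joint passes its speed limit or range.

ROBOT

A 7-joint arm with a two-finger parallel gripper is mounted at the origin on a cart in front of the work surface, level with it; the furniture and walls round the work are solid. World frame = base frame: x ahead of the robot, y to its left, z up, the work surface at z = 0. Lengths are in mm, angles in rad, forces in N, time in s.
With the tool pointing down it reaches from about 425 to 875 mm from the base axis. Payload 9.9 kg.
Tool frame: the origin (TCP) lies at the very end of the fingers, on their centre line; the grasp point (between the pads) lies 19 mm behind it; z points along the fingers, y is the line along which they close (so a half turn about z gives the same grasp; the last joint's range is limited). The gripper opens to 85 mm and grips with 20 to 120 N. Pads are 22 mm wide; open, the fingers measure 114 mm over their backs; the gripper's body (76 mm by 85 mm) begins 54 mm behind the grasp point. The pads swing forward as they close: fully open they stand 13 mm farther back than shut.
Start: joints at [1.02, 0.576, 0.025, 1.437, -0.015, 1.129, -0.057], TCP at [303.776, -602.785, 231.289] pointing down, gripper open.
Joint ranges: [-2.76, 2.76], [-0.34, 2.15], [-1.52, 1.57], [0.19, 2.46], [-1.09, 4.23], [0.17, 1.99], [-2.82, 2.82]. Speed limits (rad/s): [2.22, 2.22, 3.01, 3.01, 3.14, 3.14, 3.14].

INTERFACE

Orientations are given as a unit quaternion [x, y, z, w].
In Python, from bench import ctrl gives the robot as it stands.
- The arm moves only by the shell command python3 -m pendant 'ROWS' [FORCE]. ROWS is JSON, a list of rows, each a list of 3 entries, a list of its own where there are three numbers: the opening, from 0 (shut) to 1 (fully open), then the shift along the tool's x, y, z in m, then the turn about the tool's z in rad. In form: [[jaw, [dx, dy, dz], turn], ...]. A call has exactly 5 rows; each row is the pose to reach, as a shift and turn from the pose commanded when the call began, along the tool's axes at that moment; what a row does not reach only later rows make up. A row lasts 1/10 s, in which the tool goes at most 50 mm and 8.59 degrees, less where a joint would pass 70% of its speed; a pose out of reach is approached as far as the arm can. A call with a gripper value outside its range is refused whole. The fingers move at their own pace and stop on an object; FORCE is the grip in N (left out, the last holds). Time passes only in rows, so rows that repeat a pose let the fingers close, or fill a call up. It gives the time, the measured TCP pose, the force, the opening and the grip force at its end, in the units of the state.
- ctrl.sense(): the state, without advancing time (a new reading comes with each control period).
- ctrl.grab_frame(name): name is "scene" or "top"; returns a dict with "frame" (420x560x3 uint8, red, green, blue), "range_z" (420x560 float32, mm along the optical axis (not along the pixel's ray), 0 where there is no reading), "K" (3x3 intrinsics, pixels), "view" (4x4, takes a point from world to camera coordinates). Camera axes: x right, y up, looking along -z (the intrinsics and any distortion apply to the point x, -y, -z); pixel columns grow to the right and rows downward; lengths in mm; the calibration is good to about 2 mm. A picture is of the moment at which its call begins.
- ctrl.hand_in(): hands the job in; it is judged then, once.
The state is a dict: "time": time; "qpos": joint angles; "qvel": joint speeds; "tau": joint torques, N m; "tcp_pos": TCP position; "eef_rot": TCP orientation; "force": force on the tool from outside, world axes, zero at the start; "moment": the same for the moment, N m; "opening": opening from 0.0 (shut) to 1.0 (fully open); "finger_force": force on a finger pad.
Only numpy, scipy, OpenCV 4.12 (cv2) and the standard library are available. Lean on these libraries where they do the work, as an engineer would, in place of code of your own. Each camera call takes 0.05 s, during which the arm holds its last target. There are 200 camera calls.

## Working session

There is one attempt and no reset: what is moved stays moved. The work goes in short steps, Python scripts to look and compute and a shell command to move; the robot and the scene stay as the last step left them, time stands still between calls to the robot, and variables do not carry over. Pictures are saved under pics/ and viewed, at most 10 in all, crops included, and the job is handed in when it is done.

```bash
mkdir -p pics; cat > h.py <<'E'
import numpy as np, cv2
from bench import ctrl
def grab(n,save=None):
    f=ctrl.grab_frame(n)
    if save: cv2.imwrite('pics/'+save,cv2.cvtColor(f['frame'],cv2.COLOR_RGB2BGR))
    return f
def world(f,u,v,d=None):
    K=f['K'];T=np.linalg.inv(f['view'])
    r=np.array([(u-K[0,2])/K[0,0],-(v-K[1,2])/K[1,1],-1.0])
    d=f['range_z'][int(v),int(u)] if d is None else d
    return (T@np.append(r*d,1))[:3]
def cloud(f):
    K=f['K'];T=np.linalg.inv(f['view']);d=f['range_z']
    v,u=np.mgrid[:d.shape[0],:d.shape[1]]
    p=np.stack([(u-K[0,2])/K[0,0]*d,-(v-K[1,2])/K[1,1]*d,-d,np.ones_like(d)],-1)
    w=(p@T.T)[...,:3]; w[d==0]=np.nan
    return w
E
python3 - <<'E'
from h import *
for n in('top','scene'):
    f=grab(n,n+'1.png');print(n,f['K'].tolist(),np.round(f['view'],3).tolist(),[k for k in f])
s=ctrl.sense();print(s['tcp_pos'],s['eef_rot'],s['force'],s['opening'],s['time'])
E
```

```text
top [[539.4253860845356, 0.0, 276.256742225086], [0.0, 539.4253860845356, 208.62695561567241], [0.0, 0.0, 1.0]] [[-0.004, -1.0, 0.01, -17.986], [0.995, -0.003, 0.1, -600.633], [-0.1, 0.011, 0.995, -888.537], [0.0, 0.0, 0.0, 1.0]] ['frame', 'range_z', 'K', 'view']
scene [[419.4505119717155, 0.0, 278.6523804694605], [0.0, 419.4505119717155, 212.17234093146055], [0.0, 0.0, 1.0]] [[-0.486, -0.874, 0.008, 260.991], [0.562, -0.306, 0.768, -395.124], [-0.669, 0.378, 0.64, -512.596], [0.0, 0.0, 0.0, 1.0]] ['frame', 'range_z', 'K', 'view']
[ 303.58918541 -602.42082844  230.50922534] [ 9.72881029e-01  2.31304832e-01 -2.25458479e-04 -7.25474003e-04] [-1.21976242  0.17310392 -0.17260292] 1.0037909420146827 0.1
```

View pics/top1.png

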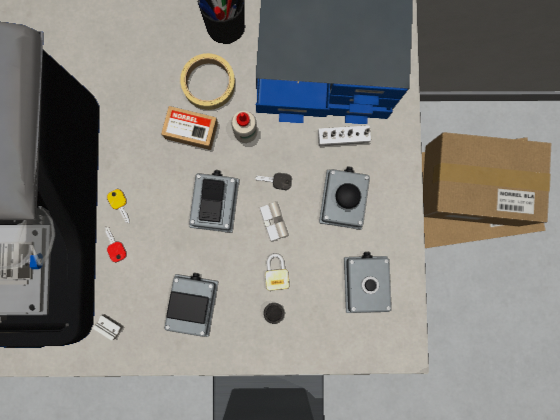

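View pics/scene1.png

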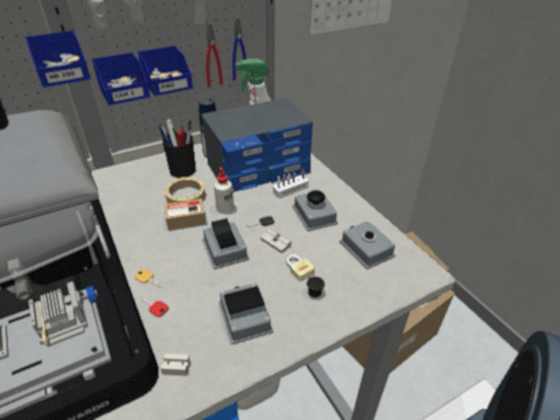

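Top view: rocker at about (213,200) with its far end near (214,184), mushroom at (348,197), push plate at (189,307), bell at (370,285). The loose items lie between the boxes, around x=245–290.

```bash
python3 - <<'E'
from h import *
f=grab('top');W=cloud(f);g=f['frame'].max(2)
for n,(u,v),zr in(('rocker',(213,200),(38,75)),('mush',(348,197),(50,75)),('plate',(189,307),(42,62)),('bell',(370,285),(38,60))):
    m=np.zeros(g.shape,np.uint8);m[v-32:v+32,u-32:u+32]=1
    m&=((g<60)&(W[...,2]>zr[0])&(W[...,2]<zr[1])).astype(np.uint8)
    k,l,s,c=cv2.connectedComponentsWithStats(m);i=1+s[1:,4].argmax();P=W[l==i]
    (cx,cy),sz,a=cv2.minAreaRect(P[:,:2].astype(np.float32))
    print(n,len(P),'mean',P.mean(0).round(1),'rect',round(cx,1),round(cy,1),np.round(sz,1),round(a,1),'z',np.percentile(P[:,2],[5,50,95]).round(1))
    b=np.zeros(g.shape,bool);b[v-45:v+45,u-40:u+40]=1
    b&=(W[...,2]>15)&(W[...,2]<80);k,l,s,c=cv2.connectedComponentsWithStats(b.astype(np.uint8));B=W[l==1+s[1:,4].argmax()]
    print('  box',np.round(cv2.minAreaRect(B[:,:2].astype(np.float32))[0],1),np.round(cv2.minAreaRect(B[:,:2].astype(np.float32))[1:][0],1),cv2.minAreaRect(B[:,:2].astype(np.float32))[2])
    if n=='rocker':
        for s in range(-40,41,8):
            q=P[abs(P[:,0]-cx-s)<4]
            if len(q):print('  x',round(cx+s,1),'y',q[:,1].mean().round(1),'z',np.median(q[:,2]).round(1))
print('table z',np.nanmedian(W[240:260,200:240,2]))
s=ctrl.sense();from scipy.spatial.transform import Rotation as R
print(R.from_quat(s['eef_rot']).as_matrix().round(4).tolist())
E
```

```text
rocker 639 mean [619.2  87.6  52.4] rect 613.3 88.2 [36.  68.1] 82.7 z [46.7 51.9 58.9]
  box [619.2  87.5] [ 70.3 100.4] 82.66079711914062
  x 581.3 y 90.4 z 47.9
  x 589.3 y 94.1 z 48.7
  x 597.3 y 90.9 z 48.5
  x 605.3 y 92.0 z 48.6
  x 613.3 y 87.4 z 49.6
  x 621.3 y 86.4 z 51.7
  x 629.3 y 86.0 z 54.1
  x 637.3 y 84.8 z 56.4
  x 645.3 y 87.0 z 58.1
mush 500 mean [ 618.4 -138.1   61.1] rect 618.8 -139.2 [40.5 40.2] 88.6 z [55.5 61.6 65. ]
  box [ 625.2 -140.5] [ 70.6 101.4] 80.76178741455078
plate 930 mean [436.1 126.8  53.1] rect 437.3 125.6 [63.4 43.6] 80.0 z [50.4 53.1 55.6]
  box [442.8 124.6] [ 70.4 101.3] 79.93286895751953
bell 91 mean [ 471.5 -175.1   44.1] rect 471.7 -175.0 [16.5 16.7] 40.8 z [41.4 44.3 46.8]
  box [ 476.7 -176.1] [99.7 70.7] 1.0677337646484375
table z 0.21297807496586074
[[0.893, 0.4501, -0.0006], [0.4501, -0.893, 0.0011], [-0.0001, -0.0013, -1.0]]
```

```bash
python3 -m pendant '[[0,[0.038,-0.029,0],0],[0,[0.076,-0.058,0],0],[0,[0.114,-0.087,0],0],[0,[0.152,-0.116,0],0],[0,[0.19,-0.145,0],0]]' 40
python3 -m pendant '[[0,[0.038,-0.029,0],0],[0,[0.076,-0.058,0],0],[0,[0.114,-0.087,0],0],[0,[0.152,-0.116,0],0],[0,[0.19,-0.145,0],0]]'
python3 -m pendant '[[0,[0.038,-0.029,0],0],[0,[0.076,-0.058,0],0],[0,[0.114,-0.087,0],0],[0,[0.152,-0.116,0],0],[0,[0.19,-0.145,0],0]]'
python3 -m pendant '[[0,[0.036,-0.029,0],0.12],[0,[0.036,-0.029,0],0.25],[0,[0.036,-0.029,0],0.38],[0,[0.036,-0.029,0],0.5],[0,[0.036,-0.029,0],0.593]]'
cat >> h.py <<'E'
from scipy.spatial.transform import Rotation as Rt
def to(x,y,z,yaw=None):
    s=ctrl.sense();R=Rt.from_quat(s['eef_rot']).as_matrix()
    print('t',round(s['time'],2),'tcp',s['tcp_pos'].round(1),'F',np.round(s['force'],1),'open',round(s['opening'],2))
    print('yaw',np.degrees(np.arctan2(R[1,0],R[0,0])).round(2),'tilt z',R[:,2].round(4),'shift',(R.T@(np.array([x,y,z])-s['tcp_pos'])).round(1))
E
python3 -c "
from h import *
to(637,85,60)"
```

```text
time: 0.65
tcp_pos: [408.6, -385.9, 231.2]
eef_rot: [0.973, 0.231, -0.0, -0.0]
force: [1.5, -0.9, -0.7]
opening: 0.145
finger_force: 0.0
time: 1.15
tcp_pos: [513.0, -171.0, 231.3]
eef_rot: [0.973, 0.231, -0.0, 0.0]
force: [1.2, -0.7, 0.2]
opening: 0.003
finger_force: 0.0
time: 1.65
tcp_pos: [617.5, 44.0, 231.2]
eef_rot: [0.973, 0.231, -0.0, 0.0]
force: [0.7, -1.2, -0.4]
opening: 0.003
finger_force: 0.0
time: 2.15
tcp_pos: [635.9, 84.5, 230.9]
eef_rot: [0.998, -0.065, -0.0, 0.0]
force: [-0.5, 0.8, -0.1]
opening: -0.002
finger_force: 0.0
t 2.15 tcp [635.9  84.5 230.9] F [-0.5  0.8 -0.1] open -0.0
yaw -7.49 tilt z [-8.e-04 -2.e-04 -1.e+00] shift [  1.1  -0.7 170.9]
```

```bash
python3 -m pendant '[[0,[0.001,-0.001,0.045],0],[0,[0.001,-0.001,0.09],0],[0,[0.001,-0.001,0.135],0],[0,[0.001,-0.001,0.16],0],[0,[0.001,-0.001,0.16],0]]'
python3 -m pendant '[[0,[0,0,0.004],0],[0,[0,0,0.008],0],[0,[0,0,0.012],0],[0,[0,0,0.016],0],[0,[0,0,0.018],0]]'
python3 -m pendant '[[0,[0,0,0.002],0],[0,[0,0,0.003],0],[0,[0,0,0.004],0],[0,[0,0,0.006],0],[0,[0,0,0.006],0]]'
```

```text
time: 2.65
tcp_pos: [634.5, 84.8, 67.3]
eef_rot: [0.998, -0.063, -0.004, 0.001]
force: [-0.4, -0.4, -0.5]
opening: -0.0
finger_force: 0.0
time: 3.15
tcp_pos: [638.1, 85.3, 54.0]
eef_rot: [0.998, -0.063, 0.001, -0.0]
force: [1.8, -0.9, 2.9]
opening: 0.001
finger_force: 1.3
time: 3.65
tcp_pos: [637.8, 85.2, 48.6]
eef_rot: [0.998, -0.063, 0.001, -0.0]
force: [-0.1, -0.6, 14.0]
opening: -0.0
finger_force: 6.6
```

```bash
python3 -m pendant '[[0,[0,0,0.001],0],[0,[0,0,0.002],0],[0,[0,0,0.002],0],[0,[0,0,0.002],0],[0,[0,0,0.002],0]]'
python3 -m pendant '[[0,[0,0,-0.01],0],[0,[0,0,-0.05],0],[0,[0,0,-0.09],0],[0,[0,0,-0.12],0],[0,[0,0,-0.12],0]]'
python3 -c "
from h import *
to(618.8,-138.7,172)"
```

```text
time: 4.15
tcp_pos: [637.9, 85.2, 48.2]
eef_rot: [0.998, -0.063, 0.001, -0.0]
force: [-5.8, -1.3, 29.3]
opening: -0.0
finger_force: 14.8
time: 4.65
tcp_pos: [639.0, 85.4, 169.5]
eef_rot: [0.998, -0.063, 0.003, -0.001]
force: [1.0, 0.2, -0.3]
opening: 0.001
finger_force: 0.0
t 4.65 tcp [639.   85.4 169.5] F [ 1.   0.2 -0.3] open 0.0
yaw -7.24 tilt z [ 0.0058  0.0012 -1.    ] shift [  8.2 224.8  -2.9]
```

```bash
python3 -m pendant '[[0,[0.002,0.045,0],0],[0,[0.004,0.09,0],0],[0,[0.006,0.135,0],0],[0,[0.007,0.18,0],0],[0,[0.008,0.2255,0],0]]'
python3 -m pendant '[[0,[0,0,0],0],[0,[0,0,0.04],0],[0,[0,0,0.08],0],[0,[0,0,0.09],0],[0,[0,0,0.09],0]]'
python3 - <<'E'
from h import *
to(619,-139.3,70)
f=grab('top','top2.png');W=cloud(f)
for s in range(-32,33,8):
    p=np.array([613.3,88.2])+s*np.array([.992,-.127])
    d=np.hypot(W[...,0]-p[0],W[...,1]-p[1]);m=(d<5)&(W[...,2]<90)
    print(s,np.nanmedian(W[m][:,2]).round(1))
E
```

```text
time: 5.15
tcp_pos: [615.5, -140.9, 164.1]
eef_rot: [0.998, -0.063, -0.001, -0.0]
force: [0.7, 0.8, 0.3]
opening: -0.002
finger_force: 0.0
time: 5.65
tcp_pos: [615.2, -139.0, 73.4]
eef_rot: [0.998, -0.063, -0.002, -0.0]
force: [0.9, -0.4, 0.1]
opening: 0.002
finger_force: 0.0
t 5.65 tcp [ 615.2 -139.    73.4] F [ 0.9 -0.4  0.1] open 0.0
yaw -7.22 tilt z [-4.7e-03  9.0e-04 -1.0e+00] shift [ 3.8 -0.2  3.3]
-32 54.4
-24 57.9
-16 54.8
-8 52.3
0 49.3
8 49.0
16 48.6
24 48.4
32 47.8
```

View pics/top2.png

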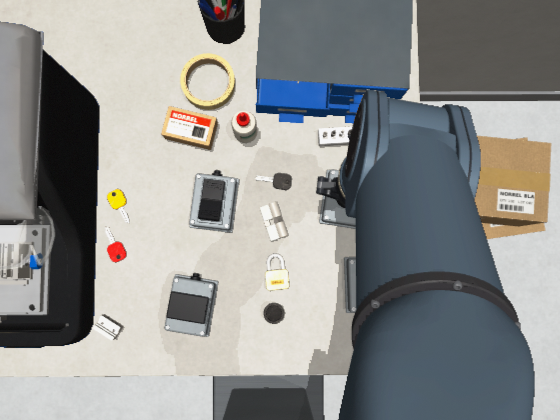

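The rocker at (211,200) is now fully over, with its far half level at 48.5 mm. The loose items haven't moved. The arm covers the mushroom, so I'll press it next.

```bash
python3 -m pendant '[[0,[0.002,0,0.004],0],[0,[0.003,0,0.008],0],[0,[0.003,0,0.011],0],[0,[0.003,0,0.014],0],[0,[0.003,0,0.016],0]]'
python3 -m pendant '[[0,[0,0,0.001],0],[0,[0,0,0.002],0],[0,[0,0,0.003],0],[0,[0,0,0.004],0],[0,[0,0,0.004],0]]'
```

```text
time: 6.2
tcp_pos: [620.3, -139.9, 59.8]
eef_rot: [0.998, -0.063, 0.001, 0.0]
force: [0.3, -0.6, 6.0]
opening: 0.001
finger_force: 2.3
time: 6.7
tcp_pos: [620.3, -140.0, 55.8]
eef_rot: [0.998, -0.063, 0.001, 0.0]
force: [1.1, 1.0, 8.2]
opening: 0.001
finger_force: 3.9
```

```bash
python3 -m pendant '[[0,[0,0,0.001],0],[0,[0,0,0.002],0],[0,[0,0,0.003],0],[0,[0,0,0.003],0],[0,[0,0,0.003],0]]'
python3 -m pendant '[[0,[0,0,-0.02],0],[0,[0,0,-0.06],0],[0,[0,0,-0.1],0],[0,[0,0,-0.115],0],[0,[0,0,-0.115],0]]'
python3 -c "
from h import *
to(437,125.8,170)"
```

```text
time: 7.2
tcp_pos: [620.6, -140.0, 55.4]
eef_rot: [0.998, -0.063, 0.001, 0.0]
force: [-6.9, 1.7, 33.7]
opening: 0.001
finger_force: 16.8
time: 7.7
tcp_pos: [620.5, -140.3, 169.5]
eef_rot: [0.998, -0.063, 0.002, 0.0]
force: [0.2, -0.1, 0.0]
opening: -0.0
finger_force: 0.0
t 7.7 tcp [ 620.5 -140.3  169.5] F [ 0.2 -0.1  0. ] open -0.0
yaw -7.24 tilt z [ 3.e-03 -7.e-04 -1.e+00] shift [-215.5 -240.8   -1.2]
```

```bash
python3 -m pendant '[[0,[-0.03,-0.034,0],0],[0,[-0.06,-0.068,0],0],[0,[-0.09,-0.102,0],0],[0,[-0.12,-0.136,0],0],[0,[-0.15,-0.17,0],0]]'
python3 -m pendant '[[0,[-0.033,-0.036,0],0],[0,[-0.0655,-0.071,0],0],[0,[-0.0655,-0.071,0],0.045],[0,[-0.0655,-0.071,0.045],0.045],[0,[-0.0655,-0.071,0.085],0.045]]'
python3 -m pendant '[[0,[0,0,0.015],0],[0,[0,0,0.02],0],[0,[0,0,0.02],0],[0,[0,0,0.02],0],[0,[0,0,0.02],0]]'
python3 - <<'E'
from h import *
to(437,125.8,53)
f=grab('top','top3.png');W=cloud(f)
d=np.hypot(W[...,0]-619,W[...,1]+139.4);print('mush',np.nanmedian(W[d<4][:,2]),np.nanmedian(W[d<8][:,2]))
E
```

```text
time: 8.2
tcp_pos: [490.0, 48.6, 165.9]
eef_rot: [0.998, -0.063, -0.001, 0.0]
force: [0.9, 0.5, 0.2]
opening: -0.001
finger_force: 0.0
time: 8.7
tcp_pos: [435.6, 126.7, 81.0]
eef_rot: [0.996, -0.085, 0.0, -0.0]
force: [1.5, -0.6, -0.7]
opening: -0.003
finger_force: 0.0
time: 9.2
tcp_pos: [436.8, 126.4, 63.1]
eef_rot: [0.996, -0.086, 0.001, -0.0]
force: [0.5, 0.5, -0.3]
opening: -0.002
finger_force: 0.0
t 9.2 tcp [436.8 126.4  63.1] F [ 0.5  0.5 -0.3] open -0.0
yaw -9.82 tilt z [ 1.4e-03  6.0e-04 -1.0e+00] shift [ 0.2  0.6 10.1]
mush 55.215815023087885 55.26321197678453
```

View pics/top3.png

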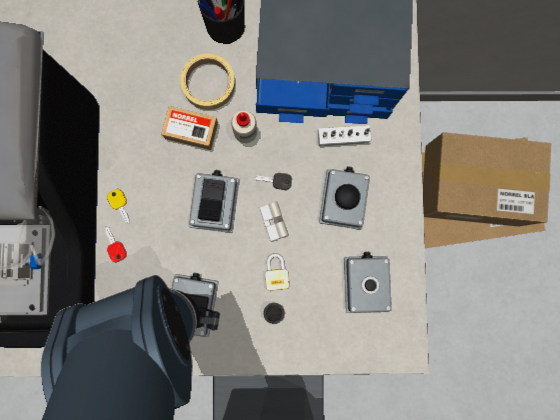

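The mushroom at (348,196) is down at 55 mm, fully in. The rocker at (211,200) is still over, and the bell at (370,285) and the loose items are undisturbed. Next I press the plate.

```bash
python3 -m pendant '[[0,[0,0,0.005],0],[0,[0,0,0.009],0],[0,[0,0,0.012],0],[0,[0,0,0.015],0],[0,[0,0,0.018],0]]'
python3 -m pendant '[[0,[0,0,0.001],0],[0,[0,0,0.002],0],[0,[0,0,0.003],0],[0,[0,0,0.003],0],[0,[0,0,0.003],0]]'
```

```text
time: 9.75
tcp_pos: [436.7, 126.4, 44.5]
eef_rot: [0.996, -0.086, 0.0, -0.0]
force: [-6.7, -1.9, 52.8]
opening: 0.001
finger_force: 26.9
time: 10.25
tcp_pos: [436.7, 126.4, 44.3]
eef_rot: [0.996, -0.086, 0.001, -0.001]
force: [-11.8, -3.2, 65.9]
opening: -0.001
finger_force: 32.9
```

```bash
python3 -m pendant '[[0,[0,0,-0.001],0],[0,[0,0,-0.002],0],[0,[0,0,-0.002],0],[0,[0,0,-0.002],0],[0,[0,0,-0.002],0]]'
```

```text
time: 10.75
tcp_pos: [436.6, 126.4, 44.7]
eef_rot: [0.996, -0.086, 0.001, -0.0]
force: [-4.9, -1.7, 33.7]
opening: -0.001
finger_force: 16.8
```

The plate is firmly on its stop: 34 N, against the 7 N its spring needs.

```bash
python3 -c "
from h import *
to(437,125.8,45)
print(ctrl.hand_in())"
```

```text
t 10.75 tcp [436.6 126.4  44.7] F [-4.9 -1.7 33.7] open -0.0
yaw -9.82 tilt z [ 1.5e-03  7.0e-04 -1.0e+00] shift [ 0.5  0.5 -0.3]
the job is handed in; nothing more can be done
None
```

The job is handed in at 10.75 s: rocker tipped fully over, mushroom button fully in and staying down, push plate held down on its stop at about 34 N, and the bell and loose items undisturbed in the last camera view, taken just before the plate press.

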